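# Turn the vase on its decorating stand until the medallion faces up

### The job

Two turning stands on the decorator's table each hold a piece between centres: one a round-bellied vase, the other a slim candlestick, and each has a hand crank. Turn the vase until the flower medallion on its belly faces straight up, ready for painting, then let go of it. Leave the candlestick's stand alone.

Things in the scene. Friction and masses are not known exactly. Their poses are not given: they have to be found in the camera images.
- vase_mark (a point): Centre of the face of the round flower medallion (42 mm, brass rim) on the belly of the vase (96 mm across, 150 mm long), 50.5 mm from the shaft axis. y: along the shaft towards the crank; z: straight out of the medallion, to point up. The vase is clamped to the crank and turns with it degree for degree; the angle between medallion and crank arm differs each time (up to 23 degrees).
- vase_grip (a point): Centre of the vase's crank handle: a freely spinning wooden sleeve, 18 mm thick, 56 mm long, parallel to the shaft, 70 mm off its axis. y: along the shaft, outward; z: out along the arm (10 mm thick, 30 mm from here towards the vase). The arm starts leaning away from the robot, 50 to 90 degrees from upright; it takes about 2 N here, turns both ways and stays where left.
- vase_pivot (a point): Point on the vase's shaft axis, 115 mm above the table, that the handle's centre circles at 70 mm. y: along the shaft from vase to crank; z up; x level, away from the robot. The stand is fixed, its base (110 x 250 x 18 mm) centred 158 mm along -y; its two posts are 36 mm wide and 137 mm high, 51 to 73 mm and 258 to 282 mm along -y, the latter with a knob up to 157 mm high.
- spindle_grip (a point): Centre of the crank handle of the other stand, which holds the slim candlestick (body 36 mm across, small 26 mm medallion); to be left alone. Stand, crank and sizes are the same as for the vase.

How it is judged:
At the end, for the whole second after the job is handed in: The medallion on the vase faces straight up within 12 degrees and stays so after the robot has let go; the candlestick's crank handle is within 12 mm of where it was (angle between vase_mark's own z axis and vertical below 0.21 rad and distance of spindle_grip from where it was at the start of the episode below 0.012 m); the robot touches nothing.
It fails at once if the candlestick's crank handle is moved more than 12 mm (distance of spindle_grip from where it was at the start of the episode above 0.012 m).
It also fails if it takes over 35 s, if anything falls off the work surface, if the arm or the gripper's body presses on something with over 40 N, if the wrist force passes 120 N, or if a joint passes its speed limit or range.

### The arm

A 6-joint arm with a two-finger parallel gripper is mounted at the origin on the work surface. World frame = base frame: x ahead of the robot, y to its left, z up, the work surface at z = 0. Lengths are in m, angles in rad, forces in N, time in s.
With the tool pointing down it reaches from about 0.325 to 0.9 m from the base axis. Payload 6.1 kg.
Tool frame: the origin (TCP) lies at the very end of the fingers, on their centre line; the grasp point (between the pads) lies env.tcp_to_grasp behind it (env.tcp_to_grasp is the distance from the TCP to the grasp point, in m); z points along the fingers, y is the line along which they close (so a half turn about z gives the same grasp; the last joint's range is limited). The gripper opens to 85 mm and grips with 20 to 120 N. Pads are 22 mm wide; open, the fingers measure 114 mm over their backs; the gripper's body (76 mm by 85 mm) begins 54 mm behind the grasp point. The pads swing forward as they close: fully open they stand 13 mm farther back than shut.
Start: joints at [1.17, 0.22, 1.526, -0, 1.395, -0.126], TCP at [0.17, 0.602, 0.231] pointing down, gripper open.
Joint ranges: [-2.98, 2.98], [-0.91, 2.08], [0.09, 2.57], [-1.24, 4.39], [0.2, 2.65], [-2.68, 2.68]. Speed limits (rad/s): [2.57, 2.57, 3.01, 3.14, 3.14, 3.14].

### API

Orientations are given as a unit quaternion [x, y, z, w].
In Python, from station import env gives the robot as it stands. The module is installed in compiled form; this text tells all that it offers.
- The arm moves only by the tool apply_moves, never from a script. Its argument "increments" is a list of rows, each a list of 6 numbers: the shift along the tool's x, y, z in units of 40 mm (1.0 is 40 mm), then the turn, a rotation vector about the tool's x, y, z in units of 8 degrees (1.0 is 8 degrees). In form: [[dx, dy, dz, ax, ay, az], ...]. A call has 1 to 5 rows; each row shifts and turns the commanded pose from where the row before left it, along the tool's axes as they then stand; what a row does not reach is not made up. A row lasts 1/10 s, in which the tool goes at most 50 mm and 8.59 degrees, less where a joint would pass 70% of its speed; a pose out of reach is approached as far as the arm can. A call is refused whole if a number of a shift passes 1 or a number of a turn 1, either way. A call with a gripper value outside its range is refused whole. "grip" is the gripper command: -1 is shut, 1 is fully open, values between are in proportion, set as the call begins (left out, the last holds). The fingers move at their own pace and stop on an object; "grip_force" is the grip in N (left out, the last holds). Time passes only in rows, so rows that do not move let the fingers close. It gives the time, the measured TCP pose, the force, the opening and the grip force at its end, in the units of the state.
- env.read_state(): the state, without advancing time (a new reading comes with each control period).
- env.grab_frame(name): name is "scene" or "side" or "wrist"; returns a dict with "color" (480x640x3 uint8, red, green, blue), "fx", "fy", "cx", "cy" (pixels), "distortion" ([k1, k2, p1, p2, k3] as OpenCV has them; the pictures are not rectified), "origin" and "rotation" of the camera in the world. Camera axes: x right, y down, z forward; pixel columns grow to the right and rows downward; lengths in m; the calibration is good to about 2 mm. A picture is of the moment at which its call begins. There is no depth.
- env.sign_off(): hands the job in; it is judged then, once.
The state is a dict: "t": time; "q": joint angles; "joint_vel": joint speeds; "joint_efforts": joint torques, N m; "tcp_pos": TCP position; "tool_rot": TCP orientation; "ft_force": force on the tool from outside, world axes, zero at the start; "ft_torque": the same for the moment, N m; "opening": finger opening in m; "gripper_force": force on a finger pad.
Only numpy, scipy, OpenCV 4.12 (cv2) and the standard library are available. Lean on these libraries where they do the work, as an engineer would, in place of code of your own. Each camera call takes 0.05 s, during which the arm holds its last target. There are 200 camera calls.

## Working session

There is one attempt and no reset: what is moved stays moved. The work goes in short steps, Python scripts to look and compute and a tool call to move; the robot and the scene stay as the last step left them, time stands still between calls to the robot, and variables do not carry over. Pictures are saved under pics/ and viewed, at most 10 in all, crops included, and the job is handed in when it is done.

Besides the shell and the picture viewer there is one more tool, called after "Request:" by a JSON object that holds its "method" and its "body", one argument or row to a line. apply_moves: Moves the arm, as the interface text tells. Its arguments: {"type":"object","properties":{"increments":{"type":"array"},"grip":{"type":"number"},"grip_force":{"type":"number"}},"required":["increments"]}

```bash
mkdir -p pics
cat > h.py <<'E'
import numpy as np,cv2,json,pickle
from station import env
def shot(n,f):
    d=env.grab_frame(n); cv2.imwrite(f'pics/{f}.png',d['color'][:,:,::-1]); pickle.dump(d,open(f'pics/{f}.pkl','wb')); return d
def K(d): return np.array([[d['fx'],0,d['cx']],[0,d['fy'],d['cy']],[0,0,1]])
def ray(d,uv):
    p=cv2.undistortPoints(np.array([[uv]],float),K(d),np.array(d['distortion'],float))[0,0]
    r=np.array(d['rotation'])@np.array([p[0],p[1],1]); return np.array(d['origin']),r/np.linalg.norm(r)
def atz(d,uv,z):
    o,r=ray(d,uv); return o+r*(z-o[2])/r[2]
def tri(*prs):
    A=0;b=0
    for d,uv in prs:
        o,r=ray(d,uv);P=np.eye(3)-np.outer(r,r);A=A+P;b=b+P@o
    x=np.linalg.solve(A,b); return x
def proj(d,X):
    R=np.array(d['rotation']).T; t=-R@np.array(d['origin'])
    return cv2.projectPoints(np.atleast_2d(np.array(X,float)),cv2.Rodrigues(R)[0],t,K(d),np.array(d['distortion'],float))[0][:,0]
def load(f): return pickle.load(open(f'pics/{f}.pkl','rb'))
E
python3 - <<'E'
from h import *
a=shot('scene','sc0');b=shot('side','si0')
for d in(a,b):print(np.round(d['origin'],3),np.round(d['rotation'],2).tolist())
print(env.tcp_to_grasp,env.read_state())
E
```

```text
[ 1.056 -0.087  0.71 ] [0.71, 0.59, -0.26, -0.29]
[ 0.486 -0.48   0.724] [0.93, -0.03, 0.02, -0.36]
0.0187 {'t': 0.1, 'q': array([ 1.16990028e+00,  2.21146528e-01,  1.52748623e+00,  9.82939157e-06,
        1.39471332e+00, -1.26089218e-01]), 'joint_vel': array([ 0.00088653, -0.00273771, -0.00254812, -0.00051228,  0.00045262,
        0.00109092]), 'joint_efforts': array([ 7.60262246e-04, -4.98248076e+01, -3.90546584e+01, -2.49341122e-05,
        5.77486193e-03, -5.28440992e-06]), 'tcp_pos': array([0.16938135, 0.60104683, 0.23031464]), 'tool_rot': array([ 1.36972270e-01,  9.90574494e-01, -8.45196966e-04, -2.33015308e-04]), 'ft_force': array([ 0.61088901,  0.6047363 , -0.0362973 ]), 'ft_torque': array([ 0.00614397, -0.03282743, -0.03774066]), 'gripper_force': 0.0, 'opening': 0.08574681743704526}
```

View pics/sc0.png

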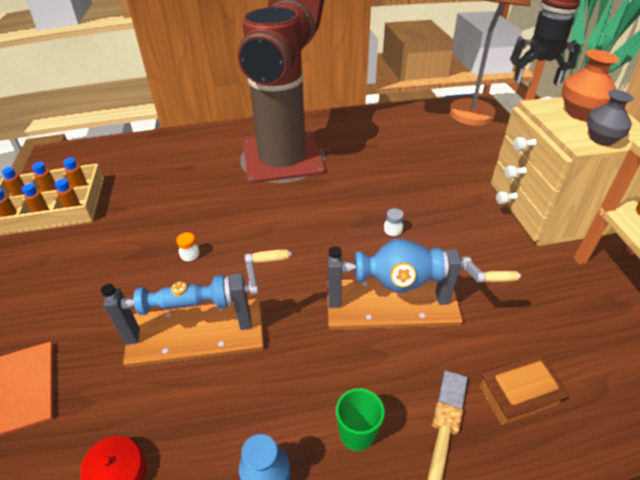

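View pics/si0.png

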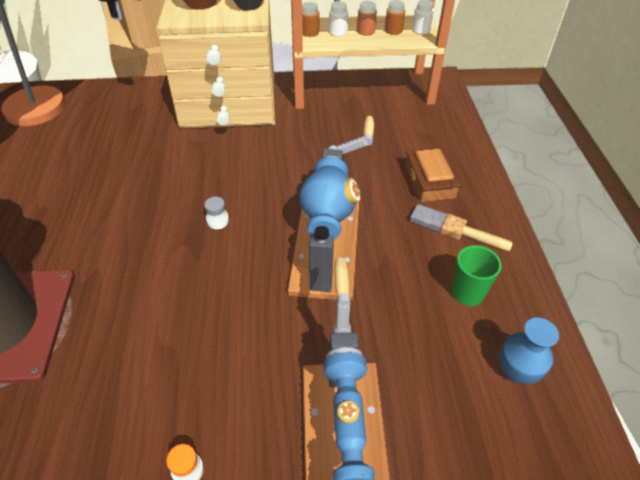

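The scene shows the vase stand (vase at about (400,265), medallion at (403,275), crank handle at (500,276)). In the side view the vase is at (327,195), the medallion at (352,190) and the handle at (369,128). I'll enlarge both.

Run:
```python
from h import *
a=load('sc0')['color'];b=load('si0')['color']
A=cv2.resize(a[230:335,320:530],None,fx=3.8,fy=3.8,interpolation=cv2.INTER_CUBIC)
cv2.imwrite('pics/c1.png',A[:,:,::-1])
B=cv2.resize(b[110:305,280:400],None,fx=3,fy=3,interpolation=cv2.INTER_CUBIC)
cv2.imwrite('pics/c2.png',B[:,:,::-1])
```

```text
(no output)
```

View pics/c1.png

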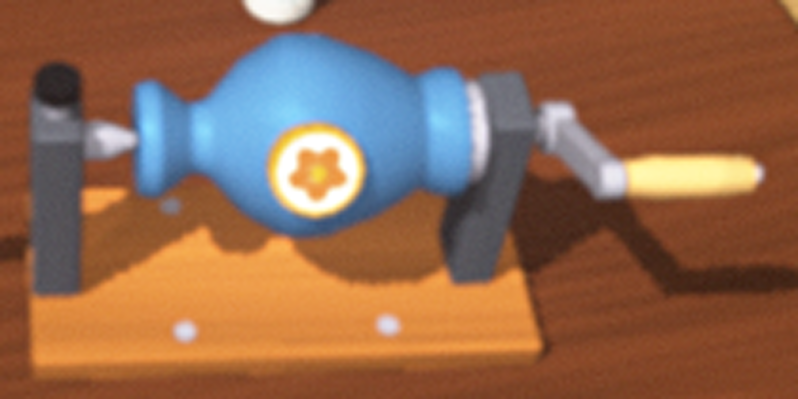

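View pics/c2.png

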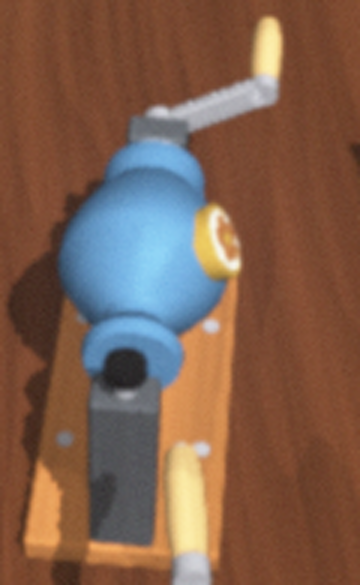

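Run:
```python
from h import *
a=load('sc0');b=load('si0')
p=lambda *X:print(*[np.round(x,4) for x in X])
m=tri((a,(403.4,275)),(b,(356,190.7)));h1=tri((a,(484.5,276.6)),(b,(369,137.3)));h2=tri((a,(519.2,275.5)),(b,(369.7,116.5)))
p(m,h1,h2,(h1+h2)/2,np.linalg.norm(h1-h2))
p(atz(a,(328.7,322.9),.018),atz(a,(462.1,320.3),.018),atz(a,(327.9,280),.018),atz(b,(289,291),.018),atz(b,(352.3,294),.018))
p(atz(a,(335.3,248.4),.157),atz(b,(321.7,229),.157))
```

```text
Traceback (most recent call last):
  File "h.py", line 14, in tri
    o,r=ray(d,uv);P=np.eye(3)-np.outer(r,r);A=A+P;b=b+P@o
        ~~~^^^^^^
  File "h.py", line 8, in ray
    r=np.array(d['rotation'])@np.array([p[0],p[1],1]); return np.array(d['origin']),r/np.linalg.norm(r)
      ~~~~~~~~~~~~~~~~~~~~~~~^~~~~~~~~~~~~~~~~~~~~~~~
ValueError: matmul: Input operand 1 has a mismatch in its core dimension 0, with gufunc signature (n?,k),(k,m?)->(n?,m?) (size 3 is different from 4)
```

```bash
sed -i "s/np.array(d\['rotation'\])/Rot.from_quat(d['rotation']).as_matrix()/; 1a from scipy.spatial.transform import Rotation as Rot" h.py
python3 - <<'E'
from h import *
a=load('sc0');b=load('si0')
p=lambda *X:print(*[np.round(x,4) for x in X])
m=tri((a,(403.4,275)),(b,(356,190.7)));h1=tri((a,(484.5,276.6)),(b,(369,137.3)));h2=tri((a,(519.2,275.5)),(b,(369.7,116.5)))
p(m,h1,h2,(h1+h2)/2,np.linalg.norm(h1-h2))
p(atz(a,(328.7,322.9),.018),atz(a,(462.1,320.3),.018),atz(a,(327.9,280),.018),atz(b,(289,291),.018),atz(b,(352.3,294),.018))
p(atz(a,(335.3,248.4),.157),atz(b,(321.7,229),.157))
E
```

```text
[0.5952 0.135  0.1381] [0.6334 0.2613 0.1479] [0.6432 0.32   0.1493] [0.6383 0.2907 0.1486] 0.0595
[0.5808 0.0118 0.018 ] [0.6254 0.2549 0.018 ] [0.4793 0.0311 0.018 ] [0.4779 0.0251 0.018 ] [0.5825 0.0123 0.018 ]
[0.5286 0.034  0.157 ] [0.5315 0.0349 0.157 ]
```

```bash
cat >> h.py <<'E'
def go(T,n=None):
    "world target delta expressed in current tool axes, units"
    s=env.read_state();R=Rot.from_quat(s['tool_rot'])
    return np.round(R.inv().apply(np.array(T)-s['tcp_pos'])/.04,3)
E
python3 - <<'E'
from h import *
a=load('sc0');b=load('si0')
for d,uv in((a,(540,240)),(a,(497,190)),(b,(180,125)),(b,(275,125)),(a,(393,234))):print(np.round(atz(d,uv,0),3))
print(go((.64,.2905,.25)))
E
```

```text
[0.447 0.528 0.   ]
[0.259 0.515 0.   ]
[0.241 0.523 0.   ]
[0.46  0.509 0.   ]
[0.361 0.206 0.   ]
[-13.431  -4.28   -0.488]
```

Request:
{"method": "apply_moves", "body": {
  "increments": [
    [-0.25,-0.9,-0.1,0,0,0],
    [-0.25,-0.9,-0.1,0,0,0],
    [-0.25,-0.9,-0.1,0,0,0],
    [-0.25,-0.9,-0.1,0,0,0],
    [-0.25,-0.9,-0.1,0,0,0]
  ],
  "grip": 1,
  "grip_force": 25
}}

```text
t: 0.6
tcp_pos: [0.1685, 0.413, 0.2508]
tool_rot: [0.137, 0.991, -0.0, -0.0]
ft_force: [-0.4, -0.9, 0.0]
opening: 0.0851
gripper_force: 0.0
```

Request:
{"method": "apply_moves", "body": {
  "increments": [
    [-0.9,0,0,0,0,0],
    [-0.9,0,0,0,0,0],
    [-0.9,0,0,0,0,0],
    [-0.9,0,0,0,0,0],
    [-0.9,0,0,0,0,0]
  ]
}}

```text
t: 1.1
tcp_pos: [0.3433, 0.3651, 0.2511]
tool_rot: [0.137, 0.991, -0.0, -0.0]
ft_force: [-0.0, 0.4, 0.4]
opening: 0.0853
gripper_force: 0.0
```

Request:
{"method": "apply_moves", "body": {
  "increments": [
    [0,0,0,0,0,1],
    [0,0,0,0,0,1],
    [0,0,0,0,0,1],
    [0,0,0,0,0,1],
    [0,0,0,0,0,1]
  ]
}}

```text
t: 1.6
tcp_pos: [0.3419, 0.3656, 0.2508]
tool_rot: [0.47, 0.883, -0.0, -0.0]
ft_force: [0.1, 0.7, -0.4]
opening: 0.0857
gripper_force: 0.0
```

Request:
{"method": "apply_moves", "body": {
  "increments": [
    [0,0,0,0,0,1],
    [0,0,0,0,0,1],
    [0,0,0,0,0,1],
    [0,0,0,0,0,1],
    [0,0,0,0,0,1]
  ]
}}

```text
t: 2.1
tcp_pos: [0.3419, 0.3657, 0.2508]
tool_rot: [0.744, 0.669, -0.0, -0.0]
ft_force: [0.3, -0.6, 0.4]
opening: 0.0857
gripper_force: 0.0
```

Request:
{"method": "apply_moves", "body": {
  "increments": [
    [0,0,0,0,0,0.6],
    [0,0,0,0,0,0]
  ]
}}

```text
t: 2.3
tcp_pos: [0.3419, 0.3657, 0.2509]
tool_rot: [0.769, 0.639, -0.0, -0.0]
ft_force: [0.5, 0.1, -0.8]
opening: 0.0857
gripper_force: 0.0
```

Run:
```python
from h import *
s=env.read_state();print(s['t'],s['tcp_pos'],Rot.from_quat(s['tool_rot']).as_matrix().round(3).tolist(),s['q'].round(2))
print(go((.64,.2935,.25)))
```

```text
2.3 [0.34188909 0.36570775 0.25086825] [[0.184, 0.983, -0.001], [0.983, -0.184, -0.0], [-0.001, -0.001, -1.0]] [ 0.66 -0.09  1.82  0.    1.42  0.85]
[-0.406  7.658  0.018]
```

Request:
{"method": "apply_moves", "body": {
  "increments": [
    [-0.05,0.95,0,0,0,0],
    [-0.05,0.95,0,0,0,0],
    [-0.05,0.95,0,0,0,0],
    [-0.05,0.95,0,0,0,0],
    [-0.05,0.95,0,0,0,0]
  ]
}}

```text
t: 2.8
tcp_pos: [0.5283, 0.3207, 0.2509]
tool_rot: [0.768, 0.64, -0.0, -0.0]
ft_force: [-0.6, 1.4, 0.4]
opening: 0.0857
gripper_force: 0.0
```

Request:
{"method": "apply_moves", "body": {
  "increments": [
    [-0.05,0.95,0,0,0,0],
    [-0.05,0.95,0,0,0,0],
    [-0.05,0.95,0,0,0,0],
    [0,0.05,0,0,0,0],
    [0,0,0,0,0,0]
  ]
}}

```text
t: 3.3
tcp_pos: [0.6402, 0.2935, 0.2499]
tool_rot: [0.769, 0.639, -0.001, -0.001]
ft_force: [-0.2, 0.2, 1.2]
opening: 0.0854
gripper_force: 0.0
```

Run:
```python
from h import *
d=shot('wrist','w1')
print(go((.639,.2925,.13)),env.read_state()['tcp_pos'])
for X in ((.6383,.2907,.1486),(.6334,.2613,.1479),(.6432,.32,.1493)):print(proj(d,X))
```

```text
[-4.100e-02  2.000e-03  3.011e+00] [0.63941755 0.29413488 0.25043297]
[[312.22670429 240.9157222 ]]
[[313.06138254 281.07342108]]
[[311.35580658 197.8016901 ]]
```

View pics/w1.png

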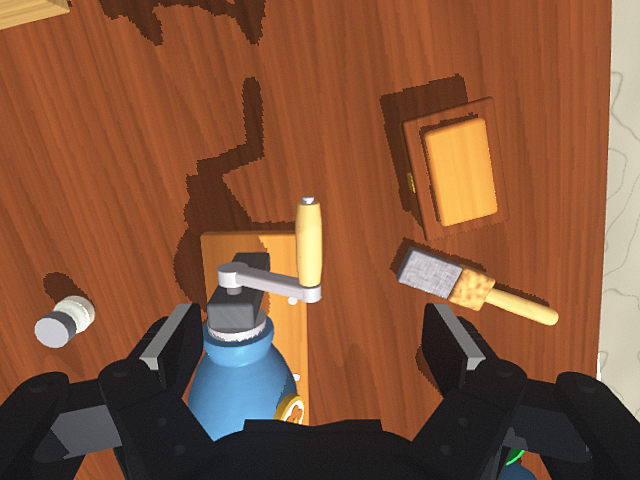

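The wrist view shows the handle from (308,287) to (309,200), within about 3 px of the projection, so I'll descend and grip.

Request:
{"method": "apply_moves", "body": {
  "increments": [
    [0,-0.05,0.75,0,0,0],
    [0,0,0.75,0,0,0],
    [0,0,0.75,0,0,0],
    [0,0,0.75,0,0,0],
    [0,0,0,0,0,0]
  ]
}}

```text
t: 3.85
tcp_pos: [0.6332, 0.2943, 0.126]
tool_rot: [0.768, 0.64, -0.004, -0.002]
ft_force: [-0.5, -0.3, -1.1]
opening: 0.0855
gripper_force: 0.0
```

Request:
{"method": "apply_moves", "body": {
  "increments": [
    [0,0,0,0,0,0],
    [0,0,0,0,0,0],
    [0,0,0,0,0,0],
    [0,0,0,0,0,0],
    [0,0,0,0,0,0]
  ],
  "grip": -1,
  "grip_force": 25
}}

```text
t: 4.35
tcp_pos: [0.6385, 0.2948, 0.1324]
tool_rot: [0.769, 0.639, 0.001, 0.0]
ft_force: [1.0, 0.5, 0.9]
opening: 0.0171
gripper_force: 26.0
```

Request:
{"method": "apply_moves", "body": {
  "increments": [
    [0,0,0,0,0,0],
    [0,0,0,0,0,0],
    [0,0,0,0,0,0]
  ]
}}

```text
t: 4.65
tcp_pos: [0.6387, 0.2948, 0.1319]
tool_rot: [0.769, 0.639, 0.001, 0.0]
ft_force: [2.4, 2.0, 0.8]
opening: 0.017
gripper_force: 26.1
```

Run:
```python
from h import *
s=env.read_state();print(s['t'],s['tcp_pos'],s['opening'],s['gripper_force'],s['ft_force'])
g=s['tcp_pos']+[0,0,-.0]; g=g+np.array([0,0,env.tcp_to_grasp])
R=Rot.from_quat(s['tool_rot']).as_matrix()
# handle angle from grasp x vs pivot
for P in((.579,.299),(.581,.2975)):
    v=np.array([*(g[:2]-P),g[2]-.115]);x=v@R[:,1];print('x',x,'z',v[2],np.hypot(x,v[2]),np.degrees(np.arctan2(x,v[2])), np.degrees(np.arcsin(x/.07)))
```

```text
4.65 [0.63872193 0.29479925 0.13190739] 0.01700034916081077 26.130831241607666 [2.39238655 2.00092846 0.77108396]
x 0.059534914826311326 z 0.035607387751356454 0.06937068650266907 59.116671434551456 58.2659613015106
x 0.05729420496393323 z 0.035607387751356454 0.06745748279416185 58.139741781918914 54.933785984188624
```

Run:
```python
from h import *
t=np.radians(np.linspace(59.3,-2.7,11));print(np.c_[np.diff(np.sin(t)),-np.diff(np.cos(t))].__mul__(.07/.04).round(3).tolist())
```

```text
[[-0.105, -0.157], [-0.122, -0.145], [-0.137, -0.131], [-0.15, -0.115], [-0.162, -0.099], [-0.171, -0.081], [-0.179, -0.062], [-0.185, -0.042], [-0.188, -0.022], [-0.189, -0.001]]
```

Request:
{"method": "apply_moves", "body": {
  "increments": [
    [0,-0.105,-0.157,0,0,0],
    [0,-0.122,-0.145,0,0,0],
    [0,-0.137,-0.131,0,0,0],
    [0,-0.15,-0.115,0,0,0],
    [0,0,0,0,0,0]
  ]
}}

```text
t: 5.15
tcp_pos: [0.6192, 0.2982, 0.1553]
tool_rot: [0.769, 0.639, 0.002, 0.001]
ft_force: [2.7, -1.2, 6.8]
opening: 0.0167
gripper_force: 26.6
```

Run:
```python
from h import *
s=env.read_state();R=Rot.from_quat(s['tool_rot']).as_matrix();g=s['tcp_pos']+np.array([0,0,env.tcp_to_grasp]);v=g-[.579,.299,.115]
x=v@R[:,1];print(x,v[2],np.hypot(x,v[2]),np.degrees(np.arctan2(x,v[2])),s['ft_force'],s['opening'])
```

```text
0.03993318370632555 0.05904892559580337 0.07128418320316132 34.06942088327099 [ 2.73758015 -1.18563324  6.76946952] 0.016676457064406798
```

Forces are small, so I'll continue.

Request:
{"method": "apply_moves", "body": {
  "increments": [
    [0,-0.162,-0.09,0,0,0],
    [0,-0.171,-0.075,0,0,0],
    [0,-0.179,-0.06,0,0,0],
    [0,-0.185,-0.04,0,0,0],
    [0,0,0,0,0,0]
  ]
}}

```text
t: 5.65
tcp_pos: [0.5928, 0.3027, 0.1677]
tool_rot: [0.769, 0.639, 0.002, 0.002]
ft_force: [1.2, -4.8, 14.8]
opening: 0.017
gripper_force: 27.4
```

Request:
{"method": "apply_moves", "body": {
  "increments": [
    [0,-0.188,-0.02,0,0,0],
    [0,-0.189,0,0,0,0],
    [0,0,0,0,0,0]
  ]
}}

```text
t: 5.95
tcp_pos: [0.5779, 0.3053, 0.1694]
tool_rot: [0.769, 0.639, 0.002, 0.002]
ft_force: [-1.1, -7.5, 18.8]
opening: 0.0172
gripper_force: 27.8
```

Run:
```python
from h import *
s=env.read_state();R=Rot.from_quat(s['tool_rot']).as_matrix();g=s['tcp_pos']+np.array([0,0,env.tcp_to_grasp]);v=g-[.579,.299,.115]
x=v@R[:,1];print(x,v[2],np.hypot(x,v[2]),np.degrees(np.arctan2(x,v[2])),s['ft_force'],s['opening'])
a=shot('scene','sc2');b=shot('side','si2')
A=cv2.resize(a['color'][215:325,320:520],None,fx=2.6,fy=2.6,interpolation=cv2.INTER_CUBIC)
B=cv2.resize(b['color'][130:260,285:385],None,fx=2.6,fy=2.6,interpolation=cv2.INTER_CUBIC)
C=np.zeros((340,800,3),np.uint8);C[:A.shape[0],:520]=A;C[:B.shape[0],530:790]=B
cv2.imwrite('pics/c3.png',C[:,:,::-1])
```

```text
-0.0017813227259534377 0.07311554205876612 0.07313723812943168 -1.395627865800122 [-1.12303362 -7.46394586 18.82754165] 0.017168732531202907
```

View pics/c3.png

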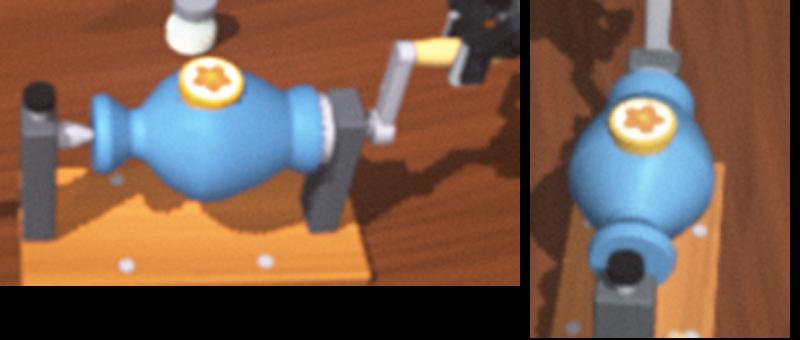

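The medallion now sits on top: scene (401.2,245), side (328.5,176.5).

Run:
```python
from h import *
a=load('sc2');b=load('si2')
m=tri((a,(401.2,245)),(b,(328.5,176.5)));print(m)
xh=np.array([.984,-.18,0])
for P in((.579,.299,.115),(.581,.2975,.115)):
    v=m-P;print(v@xh,v[2],np.degrees(np.arctan2(v@xh,v[2])))
# tri residuals & expected pixels at tilts
ax=np.array([.18,.984,0])
for P in((.579,.299,.115),(.581,.2975,.115)):
  for t in(-8,0,8):
    X=np.array(P)-ax*.158+.0505*(xh*np.sin(np.radians(t))+np.array([0,0,np.cos(np.radians(t))]));print(t,proj(a,X).round(1),proj(b,X).round(1))
```

```text
[0.55018411 0.1432054  0.16365884]
-0.0003118074200403486 0.048658842114688974 -0.36714816641672654
-0.00254980742004035 0.048658842114688974 -2.99965424920193
-8 [[400.8 241.9]] [[324.2 175. ]]
0 [[401.4 244.7]] [[328.6 175.2]]
8 [[401.9 247.8]] [[332.9 175.7]]
-8 [[400.3 242.9]] [[325.5 175.6]]
0 [[400.9 245.6]] [[329.9 175.7]]
8 [[401.4 248.8]] [[334.2 176.3]]
```

The tilt is within about 3°. Next I'll relieve the vertical force a little, release and retreat upward.

Request:
{"method": "apply_moves", "body": {
  "increments": [
    [0,0,-0.05,0,0,0],
    [0,0,0,0,0,0]
  ]
}}

```text
t: 6.25
tcp_pos: [0.5774, 0.3053, 0.1696]
tool_rot: [0.769, 0.639, 0.001, 0.001]
ft_force: [-0.6, -4.3, 14.2]
opening: 0.0168
gripper_force: 27.2
```

Request:
{"method": "apply_moves", "body": {
  "increments": [
    [0,0,0,0,0,0],
    [0,0,0,0,0,0],
    [0,0,0,0,0,0],
    [0,0,0,0,0,0],
    [0,0,0,0,0,0]
  ],
  "grip": 1
}}

```text
t: 6.75
tcp_pos: [0.5752, 0.3061, 0.166]
tool_rot: [0.769, 0.639, -0.001, -0.0]
ft_force: [-0.2, -0.5, 0.9]
opening: 0.0851
gripper_force: 0.0
```

Request:
{"method": "apply_moves", "body": {
  "increments": [
    [0,0,-0.5,0,0,0],
    [0,0,-0.7,0,0,0],
    [0,0,-0.7,0,0,0],
    [0,0,-0.7,0,0,0],
    [0,0,-0.3,0,0,0]
  ]
}}

```text
t: 7.25
tcp_pos: [0.5767, 0.3067, 0.2861]
tool_rot: [0.769, 0.639, 0.002, 0.001]
ft_force: [0.5, -0.9, -0.1]
opening: 0.0857
gripper_force: 0.0
```

Request:
{"method": "apply_moves", "body": {
  "increments": [
    [0.5,0,0,0,0,0],
    [0.5,0,0,0,0,0],
    [0,0,0,0,0,0],
    [0,0,0,0,0,0]
  ]
}}

```text
t: 7.65
tcp_pos: [0.5824, 0.3454, 0.2813]
tool_rot: [0.769, 0.639, -0.001, -0.0]
ft_force: [-0.2, 0.8, -0.1]
opening: 0.0853
gripper_force: 0.0
```

Run:
```python
from h import *
a=shot('scene','sc3');b=shot('side','si3')
A=cv2.resize(a['color'][215:325,320:520],None,fx=2.6,fy=2.6,interpolation=cv2.INTER_CUBIC)
B=cv2.resize(b['color'][130:260,285:385],None,fx=2.6,fy=2.6,interpolation=cv2.INTER_CUBIC)
C=np.zeros((340,800,3),np.uint8);C[:A.shape[0],:520]=A;C[:B.shape[0],530:790]=B
cv2.imwrite('pics/c4.png',C[:,:,::-1])
print(env.read_state()['ft_force'])
```

```text
[ 0.57608239 -1.31710576  0.25067631]
```

View pics/c4.png

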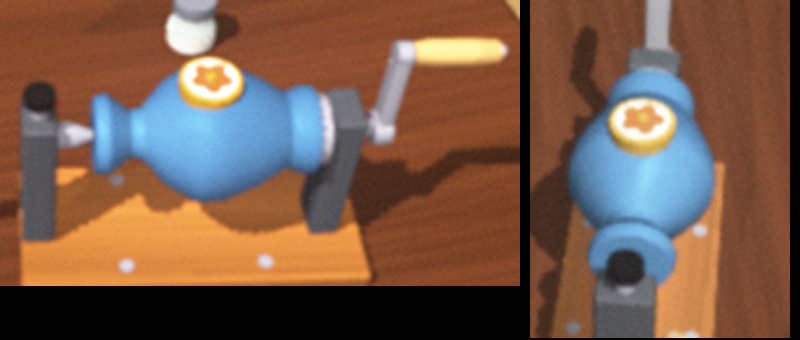

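The medallion has not moved since release (crop (211,78) and (643,121)), and the gripper is clear of the stand.

```bash
python3 -c "
from station import env
print(env.sign_off())"
```

```text
the job is handed in; nothing more can be done
None
```

The vase's medallion faces straight up (within about 3° by my camera measurement), the handle is released with the gripper clear, the candlestick's stand was never approached, and the job is handed in; no verdict came back.

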